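Clip the tamper back on the bench rail

ROBOT

A 6-joint arm with a two-finger parallel gripper is mounted at the origin on the work surface. World frame = base frame: x ahead of the robot, y to its left, z up, the work surface at z = 0. Lengths are in m, angles in degrees, forces in N, time in s.
With the tool pointing down it reaches from about 0.3 to 0.825 m from the base axis. Payload 5.4 kg.
Tool frame: the origin (TCP) lies on the centre line of the jaws, within the pads' length; the fingertips stand 19 mm ahead of it and the grasp point (between the pads) is the TCP; x points along the fingers, y is the direction in which the jaws open and shut, and the axes are right-handed (so a half turn about x gives the same grasp; the last joint's range is limited). The gripper opens to 92 mm and grips with 3 to 60 N. Pads are 20 mm wide; open, the fingers measure 128 mm over their backs; the gripper's body (75 mm by 189 mm) begins 69 mm behind the grasp point.
Start: joints at [-85.491, 9.076, 91.501, -0, 79.423, -12.038], TCP at [0.164, -0.551, 0.234] pointing down, gripper open.
Joint ranges: [-166.64, 166.64], [-54.1, 131.32], [10.49, 154.53], [-73.88, 253.88], [9.74, 151.15], [-171.62, 171.62]. Speed limits (degrees/s): [147.25, 147.25, 180, 180, 180, 180].

INTERFACE

Orientations are given as [roll, pitch, yaw] about the fixed x, y, z axes, in that order (R = Rz(yaw) Ry(pitch) Rx(roll)).
In Python, from plant import manip gives the robot as it stands.
- The arm moves only by the tool step_arm, never from a script. Its argument "moves" is a list of rows, each a list of 5 numbers: the shift along the tool's x, y, z in cm, then the turn about the tool's x in rad, then the gripper command: -1 is shut, 1 is fully open, values between are in proportion. In form: [[dx, dy, dz, twist, grip], ...]. A call has exactly 5 rows; each row is the pose to reach, as a shift and turn from the pose commanded when the call began, along the tool's axes at that moment; what a row does not reach only later rows make up. A row lasts 1/8 s, in which the tool goes at most 62.5 mm and 10.7 degrees, less where a joint would pass 70% of its speed; a pose out of reach is approached as far as the arm can. A call with a gripper value outside its range is refused whole. The fingers move at their own pace and stop on an object; the grip force is fixed at half the most. Time passes only in rows, so rows that repeat a pose let the fingers close, or fill a call up. It gives the time, the measured TCP pose, the force and the opening at its end, in the units of the state.
- manip.get_state(): the state, without advancing time (a new reading comes with each control period).
- manip.capture(name): name is "scene" or "top" or "wrist"; returns (picture, depth): 480x640x3 uint8, blue, green, red; 480x640 float32, m along the optical axis (not along the pixel's ray), 0 where there is no reading.
- manip.camera_params(name): a dict with "K" (3x3 intrinsics, pixels), "rvec" (rotation vector, rad) and "tvec" (3), from world to camera coordinates, as OpenCV has them; the wrist camera has in their place "hand_eye" (4x4, takes a point from camera to tool coordinates, whose origin is the TCP and whose axes are the tool frame's). Camera axes: x right, y down, z forward; pixel columns grow to the right and rows downward; lengths in m; the calibration is good to about 2 mm. A picture is of the moment at which its call begins: read the wrist's pose just before it. camera_params takes no time and is no camera call.
- manip.job_done(): hands the job in, once; it reports no verdict.
The state is a dict: "clock": time; "joints": joint angles; "qd": joint speeds; "effort": joint torques, N m; "ee_pos": TCP position; "tool_rot": TCP orientation; "contact_force": force on the tool from outside, world axes, zero at the start; "torque": the same for the moment, N m; "opening": finger opening in m.
Only numpy, scipy, OpenCV 4.12 (cv2) and the standard library are available. Lean on these libraries where they do the work, as an engineer would, in place of code of your own. Each camera call takes 0.05 s, during which the arm holds its last target. There are 200 camera calls.

TASK

Draw the embedding tamper out of the white sleeve block by its handle, lay it on the bench and let go, then take it again by the middle of its shank and press it sideways into the empty pair of spring clips on the rail until both clips have snapped round it. Let go and leave it there; do not disturb the tamper that is already clipped in, or push about or tip over the jar, slide box and moulds.

Things in the scene. Friction and masses are not known exactly. Their poses are not given: they have to be found in the camera images.
- tamper_mid (a point): Tamper to put away: plain aluminium rod tool 145 mm long, about 100 g. Point on its long axis (its y), half-way along its round shank (14 mm diameter, y -45 to +45 mm). Square handle 18 x 18 mm at y -45 to -90, square foot 18 x 18 mm at y +45 to +55. It lies on its square ends without rolling, axis 9 mm above the bench.
- tamper_handle (a point): Centre of that tamper's square handle (three thin dark bands), on the long axis, 67.5 mm to -y of the shank's middle and 22.5 mm from the outer end. At the start only the outer 42 mm of the handle stick out of the sleeve block, level, axis 25 mm above the bench.
- sleeve_block: White fixed block 60 (x) x 112 (y) x 46 (z) mm, origin at the centre of its underside. Square tunnel 24 x 24 mm along y, its floor 16 mm above the bench, closed at the +y end. The mouth is in the -y face (y = -56 mm): the tamper is drawn straight out along the block's -y (103 mm of it lie inside).
- free_clips_seat (a point): Where the shank's middle belongs in the EMPTY clip pair: on the line the clips hold, half-way between them, 50 mm above the bench. y runs along the rail (the tamper lies along it, handle to either end). The clips open to -x (robot side): the shank is pressed broadside along +x; a rigid post behind each clip stops it at x = 0. Which half of the rail is empty varies.
- other_mid (a point): Shank middle of a second, like tamper already held in the other clip pair of the rail: leave it there. Axes and sizes as for tamper_mid.
- rail: Fixed aluminium bar 52 (x) x 390 (y) x 12 mm (z) carrying two clip mounts, centred 97 mm to either side; origin at the centre of its underside. On each mount, behind the tool's ends (x +16 to +20 mm, y 55 to 92 mm either side, top 61 mm above the bench), back plates leave no room for a finger behind handle or foot; between the clips it is open behind.
- jar_c (a point): Bystander: amber jar 48 mm across, 75 mm high; this point is its centre.
- slide_box: Bystander: grey slide box 100 x 75 x 30 mm, origin at the centre of its underside.
- mould_stack: Bystander: stack of steel moulds 45 x 34 x 28 mm, origin at the centre of its underside.
- dish: Bystander: clear flat dish 60 mm across, 12 mm high, origin at the centre of its underside.
- cassette_a: Bystander: flat white tissue cassette 40 x 28 x 6 mm, origin at the centre of its underside.
- cassette_b: Bystander: a second such cassette.
- free_clips: Mount of the empty pair, origin 38 mm under its seat, same axes. Clips at y = -30 and +30 mm, 10 mm wide (50 mm free between). Steel jaws above and below the shank: flared mouth from x = -17 mm, 28 mm high; noses at x = -6 mm leave 10 mm. Both together yield at about 10 N and snap shut past the noses. Plate top 20 mm above the bench, x -23 to +23 mm.

How it is judged (in metres and radians):
On the way, in this order (a step that is already met when the one before it is completed fails the run):
1. the tamper is out of the sleeve block, lying on the bench and let go (height (world z) of each of tamper_mid, tamper_handle below 0.016 m and contact force between the fingers and tamper below 0.2 N), for 0.2 s.
2. the tamper's shank has snapped home in both empty clips (x of tamper_mid in the frame of free_clips_seat between -0.003 and 0.004 m and z of tamper_mid in the frame of free_clips_seat between -0.005 and 0.005 m and y of tamper_mid in the frame of free_clips_seat between -0.014 and 0.014 m and angle between the y axis of tamper_mid and the y axis of free_clips_seat, either way round below 0.07 rad), for 0.2 s.
At the end, for the whole second after the job is handed in: Tamper released and at rest, its shank home in both clips of the empty pair: its middle within 3 mm (4 mm beyond) of the seat in depth, 5 mm in height, 14 mm along the rail, axis within 0.07 rad of the rail's, handle to either end; the other tamper moved under 12 mm (all of step 2 and linear speed of tamper below 0.02 m/s and distance of other_mid from where it was at the start of the episode below 0.012 m); the robot touches nothing.
It fails at once if the tamper already clipped in is pushed more than 12 mm from its place (distance of other_mid from where it was at the start of the episode above 0.012 m).
It fails at once if the jar, slide box or mould stack is pushed more than 40 mm or the jar is tipped over (distance of any of jar_c, slide_box, mould_stack from where it was at the start of the episode above 0.04 m or angle between jar_c's own z axis and vertical above 0.6 rad).
It also fails if it takes over 48 s, if anything falls off the work surface, if the arm or the gripper's body presses on something with over 40 N, if the wrist force passes 120 N, or if a joint passes its speed limit or range.

## Working session

There is one attempt and no reset: what is moved stays moved. The work goes in short steps, Python scripts to look and compute and a tool call to move; the robot and the scene stay as the last step left them, time stands still between calls to the robot, and variables do not carry over. Pictures are saved under pics/ and viewed, about 8 in all and at most 12, crops included, and the job is handed in when it is done.

Besides the shell and the picture viewer there is one more tool, called after "Emit:" by a JSON object that holds its "op" and its "data", one argument or row to a line. step_arm: Moves the arm, as the interface text tells. Its arguments: {"type":"object","properties":{"moves":{"type":"array","items":{"type":"array","items":{"type":"number"}}}},"required":["moves"]}

```bash
mkdir -p pics
cat > h.py <<'E'
import numpy as np, cv2
from scipy.spatial.transform import Rotation as R
from plant import manip
def grab(name):
    s=manip.get_state(); im,d=manip.capture(name); p=manip.camera_params(name)
    K=np.array(p["K"])
    if name=="wrist":
        T=np.eye(4); T[:3,:3]=R.from_euler('xyz',s["tool_rot"],degrees=True).as_matrix(); T[:3,3]=s["ee_pos"]
        M=T@np.array(p["hand_eye"])
    else:
        C=np.eye(4); C[:3,:3]=cv2.Rodrigues(np.array(p["rvec"],float))[0]; C[:3,3]=np.ravel(p["tvec"]); M=np.linalg.inv(C)
    v,u=np.mgrid[:480,:640]
    P=np.stack([(u-K[0,2])/K[0,0]*d,(v-K[1,2])/K[1,1]*d,d],-1)@M[:3,:3].T+M[:3,3]
    P[d==0]=np.nan
    return im,d,P
E
python3 - <<'E'
from h import *
print(manip.get_state())
for n in("top","scene"):
    im,d,P=grab(n); np.save(n+"P.npy",P); cv2.imwrite(f"pics/{n}0.png",im); cv2.imwrite(n+".png",im)
    print(n,manip.camera_params(n))
E
```

```text
{'clock': 0.0, 'joints': array([-8.54908388e+01,  9.11169614e+00,  9.15716413e+01, -1.89352109e-03,
        7.94221149e+01, -1.20367242e+01]), 'qd': array([ 0.01723846, -0.0464585 , -0.06930101,  0.00163415, -0.0278518 ,
        0.13333841]), 'effort': array([ 5.15753788e-05, -3.85572445e+01, -3.22105479e+01,  7.02320086e-02,
        3.80510185e-02, -1.34803950e-04]), 'ee_pos': array([ 0.16368399, -0.5505982 ,  0.23263289]), 'tool_rot': array([-101.02584889,   89.89453115,   95.52038577]), 'contact_force': array([-0.06024049,  0.51300984, -0.06829496]), 'torque': array([-0.03217214, -0.0013478 , -0.01311231]), 'opening': 0.09194665801884372}
top {'K': array([[509.48793079,   0.        , 316.16709062],
       [  0.        , 509.48793079, 236.57849173],
       [  0.        ,   0.        ,   1.        ]]), 'rvec': array([ 2.13663799, -2.17911779,  0.13013099]), 'tvec': array([0.01589694, 0.51564513, 1.27157152])}
scene {'K': array([[608.56508261,   0.        , 318.28780634],
       [  0.        , 608.56508261, 238.85504798],
       [  0.        ,   0.        ,   1.        ]]), 'rvec': array([ 2.06448355,  1.11016339, -0.53504198]), 'tvec': array([-0.28725594, -0.24480377,  1.60943282])}
```

View pics/top0.png

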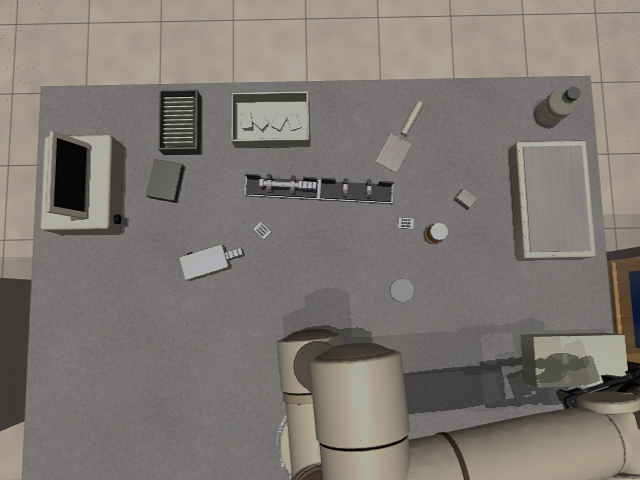

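View pics/scene0.png

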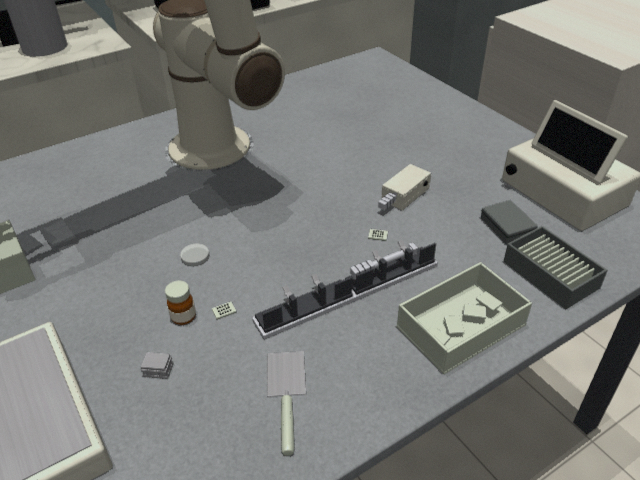

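The top view shows the white sleeve block at (205,262) with its handle sticking out to (240,252). The rail runs from (247,185) to (393,192). Its left half is occupied, and the empty clips are at about (345,188) and (369,189). The jar is at (437,232) and cassette_b at (262,230).

Run:
```python
from h import *
P=np.load("topP.npy"); im=cv2.imread("top.png")
def reg(n,u0,u1,v0,v1,z0,z1):
    Q=P[v0:v1,u0:u1].reshape(-1,3); Q=Q[(Q[:,2]>z0)&(Q[:,2]<z1)]
    r=cv2.minAreaRect((Q[:,:2]*1000).astype(np.float32)); print(n,len(Q),"mean",Q.mean(0).round(4),"z",np.percentile(Q[:,2],[5,50,95]).round(4),"rect",np.round(r[0],1),np.round(r[1],1),round(r[2],2))
    return Q
reg("sleeve",170,235,235,285,.038,.055)
reg("handle",226,248,240,265,.024,.042)
reg("railall",235,402,165,212,.006,.08)
reg("bench",280,380,220,270,-.02,.02)
reg("occ tamper",255,318,170,200,.045,.07)
reg("clipsfree",322,390,170,205,.045,.09)
reg("cassA",395,417,212,232,.003,.02);reg("cassB",250,275,218,242,.003,.02)
reg("jar",420,452,215,250,.05,.1); reg("dish",385,418,275,305,.006,.03)
c=np.hstack([im[160:215,235:405]])
c=cv2.resize(c,None,fx=4.7,fy=4.7,interpolation=cv2.INTER_CUBIC)
e=cv2.resize(im[225:290,170:340],None,fx=4.7,fy=4.7,interpolation=cv2.INTER_CUBIC)
cv2.imwrite("pics/crop1.png",np.vstack([c,e]))
```

```text
sleeve 1075 mean [0.456  0.2896 0.0462] z [0.0416 0.0463 0.0507] rect [458.8 284.1] [ 61.6 125.5] 16.15
handle 132 mean [0.4758 0.2172 0.0338] z [0.0282 0.0339 0.0384] rect [471.3 215.2] [30.6 43.5] 18.62
railall 3219 mean [ 0.6412 -0.004   0.029 ] z [0.0096 0.0212 0.0635] rect [649.4   1.7] [430.7 121. ] 88.92
bench 4977 mean [ 4.983e-01 -2.880e-02  3.000e-04] z [-0.0042  0.0003  0.0048] rect [498.8 -29. ] [261.  130.3] 88.8
occ tamper 520 mean [0.6516 0.0723 0.0581] z [0.0499 0.0579 0.067 ] rect [651.4  80.8] [158.3  39.9] 85.41
clipsfree 209 mean [ 0.6441 -0.0975  0.0615] z [0.0496 0.0619 0.0696] rect [638.1 -95.8] [170.2  39.6] 86.51
cassA 196 mean [ 0.5509 -0.2299  0.0063] z [0.0034 0.0058 0.0108] rect [ 554.3 -229.2] [55.2 50.8] 88.94
cassB 214 mean [0.5377 0.1461 0.006 ] z [0.0032 0.0056 0.0102] rect [540.7 147. ] [63.5 61.1] 89.03
jar 272 mean [ 0.5177 -0.2963  0.0728] z [0.0525 0.0743 0.0792] rect [ 518.3 -297.7] [42.9 41.2] 88.07
dish 444 mean [ 0.376  -0.21    0.0121] z [0.0072 0.0122 0.0167] rect [ 376.2 -205.1] [65.4 69.7] 2.23
```

View pics/crop1.png

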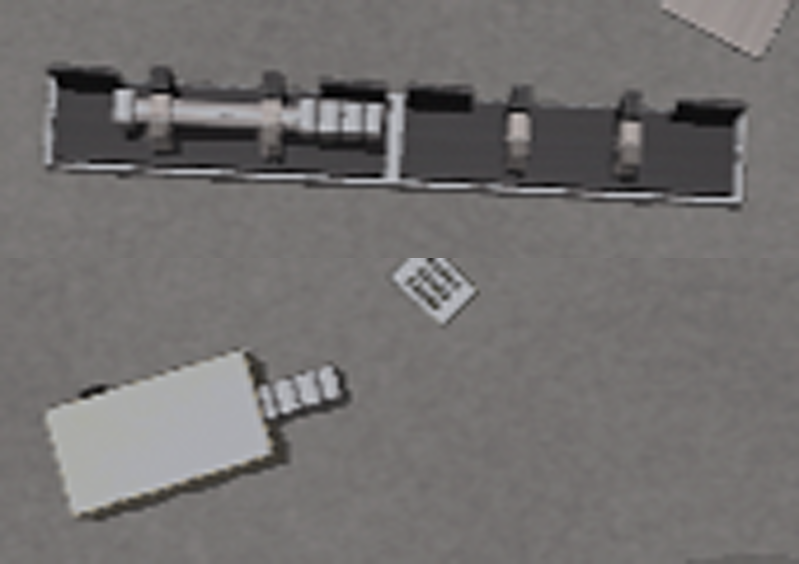

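```bash
cat >> h.py <<'E'
def Rt(s=None):
    s=s or manip.get_state(); return R.from_euler('xyz',s["tool_rot"],degrees=True).as_matrix()
def plan(t,jaw=None):
    """world TCP target, jaw line direction deg (mod 180) -> tool-frame shift cm, twist rad"""
    s=manip.get_state(); r=Rt(s); d=r.T@(np.array(t)-s["ee_pos"])*100
    a=np.degrees(np.arctan2(r[1,1],r[0,1])); tw=0
    if jaw is not None:
        tw=(jaw-a+90)%180-90; tw=-np.radians(tw)  # tool x is down
    print("pos",s["ee_pos"].round(4),"jaw",a.round(2),"x-axis",r[:,0].round(3),"shift cm",d.round(2),"twist",np.round(tw,3),"j6",s["joints"][5].round(1),"clock",s["clock"])
def pix(name,uv,z):
    p=manip.camera_params(name);K=np.array(p["K"]);C=cv2.Rodrigues(np.array(p["rvec"],float))[0];c=-C.T@np.ravel(p["tvec"])
    d=C.T@np.linalg.inv(K)@np.array([uv[0],uv[1],1.]); return c+d*(z-c[2])/d[2]
E
python3 - <<'E'
from h import *
f=lambda x,y,o:(o[0]+x/4.7,o[1]+y/4.7)
A=(235,160);B=(170,225-258.5/4.7)
def line(n,p,q,o,z):
    a,b=pix("top",f(*p,o),z),pix("top",f(*q,o),z); d=b-a; print(n,a.round(4),b.round(4),"len",np.linalg.norm(d).round(4),"ang",np.degrees(np.arctan2(d[1],d[0])).round(2))
line("railfront",(48,167),(742,202),A,.012); line("railback?",(50,68),(742,103),A,.012)
line("sleeve long S",(272,455),(77,517),B,.046);line("sleeve long N",(246,350),(47,410),B,.046)
line("occ",(345,116),(125,105),A,.05)
line("clips",(630,135),(518,128),A,.06)
line("handle",(340,383),(265,402),B,.034)
plan([.44,.19,.2],17)
E
```

```text
railfront [0.6304 0.1897 0.012 ] [ 0.6028 -0.1966  0.012 ] len 0.3873 ang -94.08
railback? [0.6868 0.1884 0.012 ] [ 0.659  -0.1987  0.012 ] len 0.3881 ang -94.11
sleeve long S [0.442 0.229 0.046] [0.411  0.3328 0.046 ] len 0.1084 ang 106.62
sleeve long N [0.4987 0.243  0.046 ] [0.4685 0.3496 0.046 ] len 0.1107 ang 105.83
occ [0.6474 0.0229 0.05  ] [0.6559 0.1424 0.05  ] len 0.1198 ang 85.93
clips [ 0.6316 -0.1304  0.06  ] [ 0.6367 -0.0702  0.06  ] len 0.0604 ang 85.2
handle [0.4811 0.1943 0.034 ] [0.4715 0.2349 0.034 ] len 0.0417 ang 103.19
pos [ 0.1637 -0.5507  0.2327] jaw -73.45 x-axis [-0.     0.002 -1.   ] shift cm [  3.39 -63.12 -47.58] twist 1.563 j6 -12.0 clock 0.1
```

Emit:
{"op": "step_arm", "data": {
  "moves": [
    [2,-63,-47.5,-1.565,1],
    [2,-63,-47.5,-1.565,1],
    [2,-63,-47.5,-1.565,1],
    [2,-63,-47.5,-1.565,1],
    [2,-63,-47.5,-1.565,1]
  ]
}}

```text
clock: 0.72
ee_pos: [0.2732, -0.2564, 0.2252]
tool_rot: [172.9, 90.0, 63.5]
contact_force: [0.6, -0.1, 0.5]
opening: 0.0917
```

```bash
python3 -c "
from h import *
plan([.45,.18,.2],16.2)"
```

```text
pos [ 0.2732 -0.2564  0.2252] jaw -19.44 x-axis [ 0.  0. -1.] shift cm [  2.55   2.15 -47.04] twist -0.622 j6 -42.4 clock 0.725
```

Emit:
{"op": "step_arm", "data": {
  "moves": [
    [2.5,2.1,-47,-0.622,1],
    [2.5,2.1,-47,-0.622,1],
    [2.5,2.1,-47,-0.622,1],
    [2.5,2.1,-47,-0.622,1],
    [2.5,2.1,-47,-0.622,1]
  ]
}}

```text
clock: 1.35
ee_pos: [0.3917, 0.0324, 0.209]
tool_rot: [50.2, 89.9, -23.8]
contact_force: [-0.6, -0.2, -0.0]
opening: 0.0919
```

```bash
python3 -c "
from h import *
plan([.45,.18,.18],16.2)"
```

```text
pos [0.3917 0.0324 0.209 ] jaw 15.94 x-axis [ 0.001 -0.    -1.   ] shift cm [  2.9    9.66 -12.6 ] twist -0.005 j6 -29.0 clock 1.35
```

Emit:
{"op": "step_arm", "data": {
  "moves": [
    [2.9,9.7,-12.6,-0.005,1],
    [2.9,9.7,-12.6,-0.005,1],
    [2.9,9.7,-12.6,-0.005,1],
    [2.9,9.7,-12.6,-0.005,1],
    [2.9,9.7,-12.6,-0.005,1]
  ]
}}

```text
clock: 1.98
ee_pos: [0.4498, 0.1775, 0.1799]
tool_rot: [-72.5, 89.9, -146.3]
contact_force: [0.5, -0.3, -0.6]
opening: 0.092
```

Run:
```python
from h import *
plan([.477,.2145,.039],16.2)
im,d,P=grab("wrist"); np.save("w1.npy",P); cv2.imwrite("pics/w1.png",im)
print(manip.camera_params("wrist"))
```

```text
pos [0.4498 0.1775 0.1799] jaw 16.19 x-axis [-0.001 -0.001 -1.   ] shift cm [14.08  3.66 -2.8 ] twist -0.0 j6 -9.0 clock 1.975
{'K': array([[330.96827068,   0.        , 319.63364199],
       [  0.        , 330.96827068, 243.42188961],
       [  0.        ,   0.        ,   1.        ]]), 'hand_eye': array([[-0.00146239, -0.28156735,  0.95954035, -0.14905462],
       [ 0.99999834, -0.00145436,  0.00109729,  0.00106438],
       [ 0.00108655,  0.95954037,  0.28156901, -0.08009269],
       [ 0.        ,  0.        ,  0.        ,  1.        ]])}
```

View pics/w1.png

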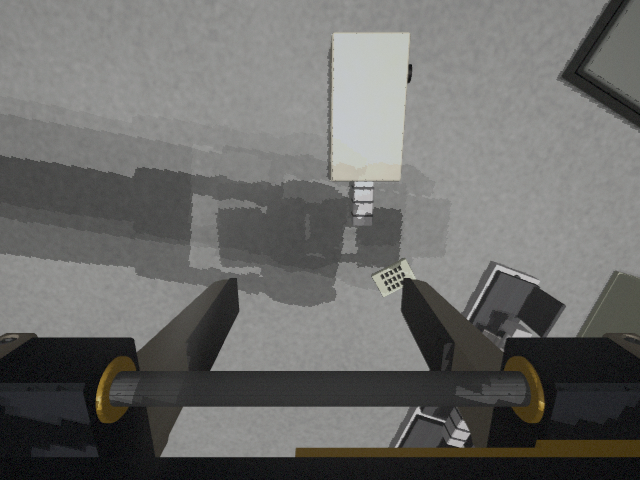

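The wrist view shows the sleeve square to the jaws. Its mouth edge is at row 180, columns 331–401. The handle runs down to row 218, centred at column 363.

```bash
cat >> h.py <<'E'
def wpix(uv,z,s=None):
    s=s or manip.get_state(); p=manip.camera_params("wrist"); T=np.eye(4);T[:3,:3]=Rt(s);T[:3,3]=s["ee_pos"];M=T@np.array(p["hand_eye"])
    d=M[:3,:3]@np.linalg.inv(np.array(p["K"]))@np.array([uv[0],uv[1],1.]); return M[:3,3]+d*(z-M[2,3])/d[2]
E
python3 - <<'E'
from h import *
m=(wpix((331,180),.046)+wpix((401,180),.046))/2; h1=wpix((363,218),.034); h0=wpix((363.5,183),.034)
far=(wpix((332,33),.046)+wpix((409,33),.046))/2
print("mouth",m.round(4),"far",far.round(4),"handle",h0.round(4),h1.round(4))
for a,b in((far,m),(h0,h1)): print(np.degrees(np.arctan2(*(b-a)[1::-1]))+90)
P=np.load("w1.npy");Q=P[183:224,345:380].reshape(-1,3);Q=Q[(Q[:,2]>.028)&(Q[:,2]<.04)];print(len(Q),Q.mean(0),Q.min(0),Q.max(0))
plan([.477,.2145,.09],16.2)
E
```

```text
mouth [0.4742 0.2391 0.046 ] far [0.4431 0.3436 0.046 ] handle [0.4748 0.2354 0.034 ] [0.4842 0.2053 0.034 ]
16.56068425374518
17.38869026403441
828 [0.4795448  0.21823504 0.03195002] [0.46652642 0.19768917 0.02845599] [0.49307886 0.23791537 0.03437932]
pos [0.4499 0.1772 0.1801] jaw 16.14 x-axis [-0. -0. -1.] shift cm [ 9.01  3.64 -2.83] twist -0.001 j6 -9.0 clock 2.025
```

Emit:
{"op": "step_arm", "data": {
  "moves": [
    [6,4,-2.9,-0.004,1],
    [10,4,-2.9,-0.004,1],
    [12.5,4,-2.9,-0.004,0.5],
    [14.1,4,-2.9,-0.004,0.0],
    [14.1,4,-2.9,-0.004,-0.3]
  ]
}}

```text
clock: 2.65
ee_pos: [0.4801, 0.2161, 0.0388]
tool_rot: [-92.4, 89.9, -166.1]
contact_force: [0.6, 0.2, -0.1]
opening: 0.0638
```

Emit:
{"op": "step_arm", "data": {
  "moves": [
    [0,0,0,0,-1],
    [0,0,0,0,-1],
    [0,0,0,0,-1],
    [0,0,0,0,-1],
    [0,0,0,0,-1]
  ]
}}

```text
clock: 3.28
ee_pos: [0.4805, 0.217, 0.0393]
tool_rot: [79.5, 90.0, 5.9]
contact_force: [-1.9, 1.1, 1.4]
opening: 0.0178
```

Run:
```python
from h import *
s=manip.get_state();plan([.4800+.283*.12,.2165-.959*.12,.04],16.4);print(s["opening"],s["contact_force"],s["torque"])
```

```text
pos [0.4805 0.217  0.0393] jaw 16.42 x-axis [ 0.  0. -1.] shift cm [-0.07 -0.06 12.04] twist 0.0 j6 -5.3 clock 3.275
0.017750921508559205 [-1.86924256  1.05711382  1.37214791] [-0.04734744  0.00938792  0.00247954]
```

Emit:
{"op": "step_arm", "data": {
  "moves": [
    [-0.05,0,1.5,0,-1],
    [-0.05,0,3.5,0,-1],
    [-0.05,0,6,0,-1],
    [-0.05,0,8.5,0,-1],
    [-0.05,0,11,0,-1]
  ]
}}

```text
clock: 3.9
ee_pos: [0.5117, 0.1098, 0.0394]
tool_rot: [-71.6, 90.0, -145.2]
contact_force: [-0.0, 0.7, -1.9]
opening: 0.0179
```

Emit:
{"op": "step_arm", "data": {
  "moves": [
    [0,0,1.5,0,-1],
    [0,0,2.5,0,-1],
    [0,0,2.5,0,-1],
    [0,0,2.5,0,-1],
    [0,0,2.5,0,-1]
  ]
}}

```text
clock: 4.53
ee_pos: [0.5184, 0.0881, 0.0395]
tool_rot: [-128.7, 90.0, 157.8]
contact_force: [0.9, 1.0, -0.7]
opening: 0.0176
```

Run:
```python
from h import *
s=manip.get_state();plan([.53,-.07,.05],-4);print(s["opening"],s["contact_force"],s["torque"])
im,d,P=grab("wrist"); np.save("w2.npy",P); cv2.imwrite("pics/w2.png",im)
```

```text
pos [0.5184 0.0881 0.0395] jaw 16.47 x-axis [-0.  0. -1.] shift cm [-1.05 -3.36 15.49] twist 0.357 j6 -20.0 clock 4.525
0.01762058891807139 [ 0.92252977  1.00276335 -0.70437819] [-0.1583532  -0.11550463  0.03394544]
```

View pics/w2.png

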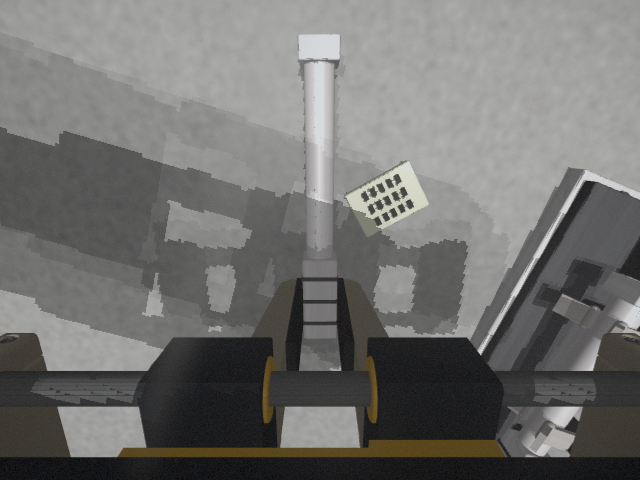

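The tamper is clear of the block: shank and foot are free, with the foot at (319,47). I'll carry it to clear bench and line it up with the rail.

Emit:
{"op": "step_arm", "data": {
  "moves": [
    [-2,-1,3,0,-1],
    [-2,-3,7.5,0.09,-1],
    [-2,-5,12,0.18,-1],
    [-2,-7,16.5,0.27,-1],
    [-2,-8.4,20.2,0.357,-1]
  ]
}}

```text
clock: 5.2
ee_pos: [0.4948, -0.1315, 0.0598]
tool_rot: [69.6, 90.0, -24.6]
contact_force: [0.4, 0.9, -1.7]
opening: 0.0177
```

Emit:
{"op": "step_arm", "data": {
  "moves": [
    [0,0,0,0,-1],
    [0.8,0,0,0,-1],
    [1.6,0,0,0,-1],
    [2.2,0,0,0,-1],
    [2.2,0,0,0,-1]
  ]
}}

```text
clock: 5.82
ee_pos: [0.4946, -0.1291, 0.0367]
tool_rot: [-115.0, 89.9, 151.0]
contact_force: [-0.2, -0.0, -1.0]
opening: 0.0177
```

Run:
```python
from h import *
s=manip.get_state();plan([.495,-.13,.024],-4.1);print(s["opening"],s["contact_force"],s["torque"])
im,d,P=grab("wrist")
Q=P[:270,280:370].reshape(-1,3);Q=Q[(Q[:,2]>.01)&(Q[:,2]<.09)]
b=[(y,Q[abs(Q[:,1]-y)<.005][:,2]) for y in np.arange(-.11,.01,.01)]
print([(round(y,3),len(z),np.percentile(z,90).round(4)) for y,z in b if len(z)>5])
```

```text
pos [ 0.4946 -0.1291  0.0367] jaw -3.98 x-axis [-0.002  0.001 -1.   ] shift cm [1.27 0.05 0.09] twist 0.002 j6 -24.2 clock 5.825
0.01771022067265267 [-0.18348706 -0.04487806 -1.01736911] [-0.13456033 -0.05731057 -0.02297443]
[(np.float64(-0.11), 225, np.float64(0.03)), (np.float64(-0.1), 656, np.float64(0.029)), (np.float64(-0.09), 522, np.float64(0.0275)), (np.float64(-0.08), 546, np.float64(0.0275)), (np.float64(-0.07), 590, np.float64(0.0275)), (np.float64(-0.06), 625, np.float64(0.0275)), (np.float64(-0.05), 650, np.float64(0.0275)), (np.float64(-0.04), 681, np.float64(0.0276)), (np.float64(-0.03), 720, np.float64(0.0276)), (np.float64(-0.02), 775, np.float64(0.0275)), (np.float64(-0.01), 1202, np.float64(0.03)), (np.float64(-0.0), 131, np.float64(0.0298))]
```

Level, with the underside 12 mm above the bench. I'll lower it and release.

Emit:
{"op": "step_arm", "data": {
  "moves": [
    [0.6,0,0,0,-1],
    [1.1,0,0,0,-1],
    [1.2,0,0,0,-1],
    [1.2,0,0,0,-1],
    [1.2,0,0,0,0]
  ]
}}

```text
clock: 6.5
ee_pos: [0.4955, -0.1302, 0.0259]
tool_rot: [71.1, 90.0, -23.0]
contact_force: [-0.1, 0.3, -0.6]
opening: 0.0261
```

Emit:
{"op": "step_arm", "data": {
  "moves": [
    [0,0,0,0,0],
    [0,0,0,0,0],
    [0,0,0,0,0],
    [-3,0,0,0,0],
    [-6,0,0,0,0.3]
  ]
}}

```text
clock: 7.12
ee_pos: [0.4948, -0.1298, 0.086]
tool_rot: [-114.5, 89.9, 151.5]
contact_force: [-0.0, -0.5, -0.2]
opening: 0.0542
```

Emit:
{"op": "step_arm", "data": {
  "moves": [
    [-5,0,0,0,0.3],
    [-8,0,3,0,0.3],
    [-8,0,3,0,0.3],
    [-8,0,3,0,0.3],
    [-8,0,3,0,0.3]
  ]
}}

```text
clock: 7.75
ee_pos: [0.492, -0.1587, 0.1637]
tool_rot: [-120.2, 89.8, 145.8]
contact_force: [0.3, -0.3, -0.8]
opening: 0.0594
```

Run:
```python
from h import *
s=manip.get_state();plan([.498,-.06,.022],-4.1);print(s["opening"])
im,d,P=grab("wrist"); np.save("w3.npy",P); cv2.imwrite("pics/w3.png",im)
Q=P[(P[...,2]>.005)&(P[...,2]<.022)&(abs(P[...,0]-.498)<.03)&(P[...,1]>-.17)&(P[...,1]<.03)]
print(len(Q),Q.min(0),Q.max(0)); S=Q[abs(Q[:,1]+.06)<.04]; f=np.polyfit(S[:,1],S[:,0],1);print(f,np.degrees(f[0]),np.percentile(S[:,2],95))
print(cv2.minAreaRect((Q[:,:2]*1000).astype(np.float32)))
```

```text
pos [ 0.492  -0.1587  0.1637] jaw -4.0 x-axis [-0.003  0.002 -1.   ] shift cm [14.19 -0.05 -9.86] twist 0.002 j6 -27.3 clock 7.75
0.059448866529180966
3134 [ 0.48644958 -0.14908709  0.0055106 ] [ 0.51346511 -0.00463607  0.01818291]
[0.06712916 0.50508018] 3.846217459719126 0.014636270377329189
((499.6708068847656, -76.89472198486328), (144.16110229492188, 18.221546173095703), 86.1581039428711)
```

View pics/w3.png

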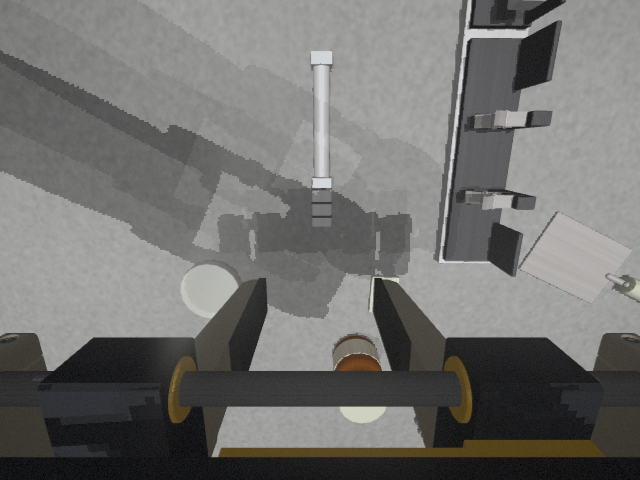

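The tamper lies on the bench at columns 311–331, rows 52–226, and the empty clips are at (500,122) and (495,200). Next I'll measure the seat from this depth picture.

Run:
```python
from h import *
P=np.load("w3.npy");im=cv2.imread("pics/w3.png")
def cl(c,n):
    u0,u1,v0,v1=c;Q=P[v0:v1,u0:u1].reshape(-1,3);Q=Q[Q[:,2]>.03];print(n,len(Q),"min",Q.min(0).round(4),"max",Q.max(0).round(4),"med",np.median(Q,0).round(4))
    h=Q[Q[:,2]>Q[:,2].max()-.008];print("   top",h.mean(0).round(4),h.min(0).round(4),h.max(0).round(4))
cl((455,560,100,140),"clip +y");cl((450,545,180,218),"clip -y")
# plate top (z 20) points
M=P[30:268,430:540];Q=M[(M[...,2]>.017)&(M[...,2]<.024)];print(cv2.minAreaRect((Q[:,:2]*1000).astype(np.float32)))
# front edge of rail on z=.012 
s=manip.get_state()
for uv,z in(((440,262),.012),((464,40),.012),((455,262),.012),((447,258),.02),((468,42),.02),((497,258),.02)):print(uv,wpix(uv,z).round(4))
c=cv2.resize(im[20:275,425:560],None,fx=2.3,fy=2.3,interpolation=cv2.INTER_CUBIC);cv2.imwrite("pics/crop3.png",c)
```

```text
clip +y 1224 min [ 0.6222 -0.0756  0.0301] max [ 0.6619 -0.0625  0.0676] med [ 0.6397 -0.0695  0.0587]
   top [ 0.6452 -0.0695  0.0643] [ 0.6222 -0.0755  0.0596] [ 0.6619 -0.0628  0.0676]
clip -y 1101 min [ 0.6175 -0.1351  0.031 ] max [ 0.6573 -0.1217  0.0676] med [ 0.6366 -0.1277  0.0584]
   top [ 0.6406 -0.129   0.0643] [ 0.6178 -0.1351  0.0596] [ 0.6571 -0.1226  0.0676]
((638.088134765625, -99.04617309570312), (185.7906494140625, 46.751129150390625), 85.74441528320312)
(440, 262) [ 0.6067 -0.1931  0.012 ]
(464, 40) [ 0.6201 -0.0047  0.012 ]
(455, 262) [ 0.621  -0.1941  0.012 ]
(447, 258) [ 0.6102 -0.1865  0.02  ]
(468, 42) [ 0.6201 -0.0083  0.02  ]
(497, 258) [ 0.6567 -0.1898  0.02  ]
```

View pics/crop3.png

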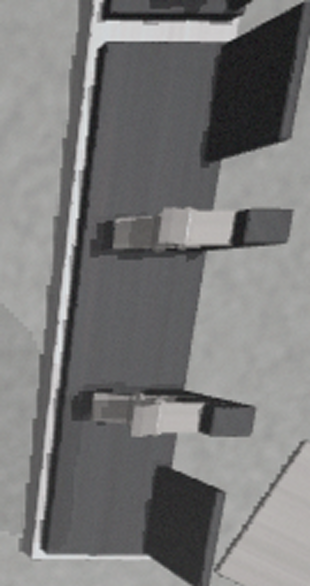

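Emit:
{"op": "step_arm", "data": {
  "moves": [
    [2,0.2,-5,0,0.3],
    [5,0.2,-10,0,0.3],
    [8,0.2,-10,0,0.0],
    [11.5,0.2,-10,0,0.0],
    [13.5,0.2,-10,0,0.0]
  ]
}}

```text
clock: 8.43
ee_pos: [0.5002, -0.0589, 0.0279]
tool_rot: [-107.8, 89.8, 158.3]
contact_force: [0.4, 0.1, -0.5]
opening: 0.0462
```

```bash
python3 -c "
from h import *
plan([.501,-.0594,.023],-3.9)"
```

```text
pos [ 0.5002 -0.0589  0.0279] jaw -3.99 x-axis [-0.004  0.002 -1.   ] shift cm [0.48 0.09 0.04] twist -0.002 j6 -16.5 clock 8.425
```

Emit:
{"op": "step_arm", "data": {
  "moves": [
    [0.5,0.1,0,0,-0.5],
    [0.5,0.1,0,0,-1],
    [0.5,0.1,0,0,-1],
    [0.5,0.1,0,0,-1],
    [0.5,0.1,0,0,-1]
  ]
}}

```text
clock: 9.05
ee_pos: [0.5036, -0.0606, 0.0264]
tool_rot: [75.0, 89.9, -19.0]
contact_force: [-0.8, 0.6, 4.1]
opening: 0.0129
```

Emit:
{"op": "step_arm", "data": {
  "moves": [
    [0,0,0,0,-1],
    [-1,0,0,0,-1],
    [-2,0,0,0,-1],
    [-4,0,0,0,-1],
    [-4,0,0,0,-1]
  ]
}}

```text
clock: 9.68
ee_pos: [0.5046, -0.061, 0.0674]
tool_rot: [74.2, 89.8, -19.9]
contact_force: [-0.1, -0.8, -1.9]
opening: 0.0128
```

Run:
```python
from h import *
s=manip.get_state();plan([.5978,-.0959,.064],-4.2);print(s["opening"],s["torque"])
im,d,P=grab("wrist"); cv2.imwrite("pics/w4.png",im)
Q=P[(P[...,2]>.03)&(P[...,2]<.075)&(abs(P[...,0]-.5)<.025)]
Q=Q[(Q[:,1]>-.02)|(abs(Q[:,1]+.03)<.012)]
for y in (-.04,-.03,-.02,-.01,-.005,0): 
    z=Q[abs(Q[:,1]-y)<.005]
    if len(z)>5: print(y,len(z),np.percentile(z[:,2],90).round(4),((z[:,0].max()+z[:,0].min())/2).round(4))
```

```text
pos [ 0.5046 -0.061   0.0674] jaw -4.04 x-axis [ 0.004 -0.001 -1.   ] shift cm [0.39 9.54 2.83] twist 0.003 j6 -16.5 clock 9.675
0.01281903502751137 [-0.04256602 -0.08915448 -0.00337495]
-0.04 329 0.0552 0.5071
-0.03 492 0.0553 0.508
-0.02 488 0.0554 0.5096
-0.01 864 0.0578 0.5094
-0.005 516 0.0576 0.5096
0 13 0.0549 0.5029
```

View pics/w4.png

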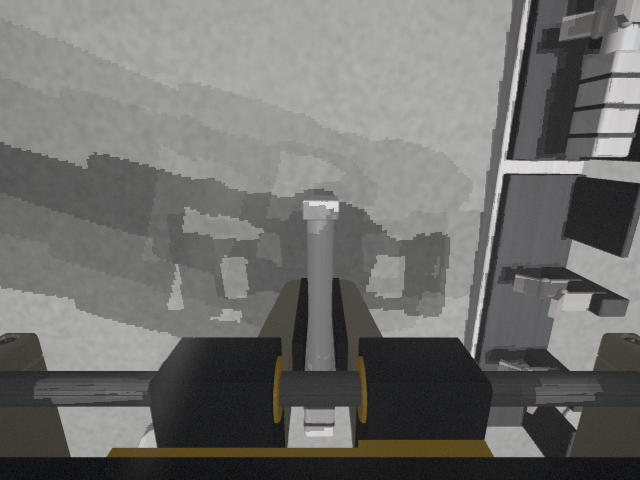

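The shank is gripped only by the fingertips: its top is at z 0.055 and the TCP at 0.067. The jaws closed before the arm had finished descending. I'll set it down and take it deeper.

Emit:
{"op": "step_arm", "data": {
  "moves": [
    [2,0,0,0,-1],
    [3.6,0,0,0,-1],
    [3.9,0,0,0,-1],
    [3.9,0,0,0,-1],
    [3.9,0,0,0,-0.3]
  ]
}}

```text
clock: 10.35
ee_pos: [0.503, -0.0604, 0.0263]
tool_rot: [-99.6, 90.0, 166.4]
contact_force: [0.2, -0.4, -0.8]
opening: 0.0208
```

Emit:
{"op": "step_arm", "data": {
  "moves": [
    [0,0,0,0,-0.3],
    [0,0,0,0,-0.3],
    [0.3,0,0,0,-0.3],
    [0.5,0,0,0,-0.3],
    [0.5,0,0,0,-0.3]
  ]
}}

```text
clock: 10.98
ee_pos: [0.5028, -0.0603, 0.0213]
tool_rot: [-106.0, 90.0, 160.0]
contact_force: [0.1, 1.0, -0.2]
opening: 0.0321
```

Run:
```python
from h import *
s=manip.get_state();plan([.501,-.0594,.0215],-3.9);print(s["opening"],s["contact_force"])
im,d,P=grab("wrist")
Q=P[(P[...,2]>.006)&(P[...,2]<.022)&(abs(P[...,0]-.505)<.018)&(P[...,1]>-.035)&(P[...,1]<.03)]
print(Q.max(0))
for y in(-.03,-.02,-.01):
    z=Q[abs(Q[:,1]-y)<.004];print(y,z[:,0].min(),z[:,0].max(),np.percentile(z[:,2],90))
```

```text
pos [ 0.5028 -0.0603  0.0213] jaw -4.04 x-axis [-0.001  0.    -1.   ] shift cm [-0.02 -0.19 -0.08] twist -0.002 j6 -16.5 clock 10.975
0.03207862650358424 [ 0.05180307  0.989934   -0.2198324 ]
[ 0.51637851 -0.00410205  0.01800999]
-0.03 0.49872353110714135 0.5125369939740667 0.014197468453624355
-0.02 0.4995571097291608 0.5131147926225258 0.014221697737796347
-0.01 0.4982389619452707 0.5163785050733828 0.016734327731929337
```

Emit:
{"op": "step_arm", "data": {
  "moves": [
    [0,0,0,0,-1],
    [0,0,0,0,-1],
    [0,0,0,0,-1],
    [0,0,0,0,-1],
    [0,0,0,0,-1]
  ]
}}

```text
clock: 11.65
ee_pos: [0.5031, -0.0604, 0.0217]
tool_rot: [78.3, 90.0, -15.7]
contact_force: [-0.2, -0.0, 1.0]
opening: 0.0131
```

Emit:
{"op": "step_arm", "data": {
  "moves": [
    [-1,0,0,0,-1],
    [-2,0,0,0,-1],
    [-4,0,0,0,-1],
    [-4,0,0,0,-1],
    [-4,0,0,0,-1]
  ]
}}

```text
clock: 12.28
ee_pos: [0.5028, -0.0603, 0.0614]
tool_rot: [-101.5, 90.0, 164.5]
contact_force: [0.0, -0.2, -1.7]
opening: 0.0129
```

Run:
```python
from h import *
s=manip.get_state();plan([.5978,-.0968,.064],-4.2);print(s["opening"],s["torque"],s["contact_force"])
im,d,P=grab("wrist")
Q=P[(P[...,2]>.03)&(P[...,2]<.085)&(abs(P[...,0]-.505)<.018)&(P[...,1]>-.045)&(P[...,1]<.03)]
print(Q.max(0))
for y in(-.04,-.03,-.02,-.01):
    z=Q[abs(Q[:,1]-y)<.004];print(y,z[:,0].min(),z[:,0].max(),np.percentile(z[:,2],90))
```

```text
pos [ 0.5028 -0.0603  0.0614] jaw -4.04 x-axis [-0.  0. -1.] shift cm [-0.26  9.73  2.97] twist 0.003 j6 -16.5 clock 12.275
0.012863379566639138 [-0.01099719 -0.07771245  0.01866056] [ 0.02864645 -0.1551044  -1.73019286]
[ 0.51654761 -0.00404997  0.05759683]
-0.04 0.4983616501492193 0.5126049608735856 0.05389498886845138
-0.03 0.499243546948526 0.5130729259024108 0.053942725651138175
-0.02 0.49952950320004547 0.5136291553245692 0.05392195015015076
-0.01 0.498311816197325 0.5164343541765676 0.0565784082972049
```

Emit:
{"op": "step_arm", "data": {
  "moves": [
    [-0.15,2,0.6,0,-1],
    [-0.15,4.5,1.4,0,-1],
    [-0.15,7,2.2,0.003,-1],
    [-0.15,9,2.8,0.003,-1],
    [-0.15,9.6,3.0,0.003,-1]
  ]
}}

```text
clock: 12.95
ee_pos: [0.5969, -0.0973, 0.0622]
tool_rot: [-107.8, 89.9, 158.0]
contact_force: [-0.3, -0.1, -2.1]
opening: 0.013
```

Run:
```python
from h import *
s=manip.get_state();plan([.6369,-.1001,.063],-4.2);print(s["opening"],s["torque"],s["contact_force"])
im,d,P=grab("wrist");cv2.imwrite("pics/w5.png",im)
def S(a,n):
    z=a;print(n,len(z),z.min(0).round(4),z.max(0).round(4),np.percentile(z[:,2],90).round(4))
Q=P[(P[...,2]>.035)&(P[...,2]<.08)&(abs(P[...,0]-.6)<.017)&(P[...,1]>-.08)&(P[...,1]<.0)]
S(Q,"tool")
for y in(-.07,-.06,-.05):S(Q[abs(Q[:,1]-y)<.004],y)
C=P[(P[...,2]>.03)&(P[...,2]<.08)&(P[...,0]>.617)&(P[...,0]<.67)&(abs(P[...,1]+.069)<.012)];S(C,"clip+y")
```

```text
pos [ 0.5969 -0.0973  0.0622] jaw -4.22 x-axis [-0.001  0.    -1.   ] shift cm [-0.09  4.01 -0.02] twist -0.0 j6 -16.5 clock 12.95
0.013016507692485963 [-0.07232621 -0.10046802 -0.01497904] [-0.28564706 -0.08867512 -2.10658376]
tool 2395 [ 0.5925 -0.08    0.0391] [ 0.6109 -0.0409  0.0583] 0.0568
-0.07 401 [ 0.5932 -0.074   0.0475] [ 0.6071 -0.066   0.056 ] 0.0546
-0.06 431 [ 0.5934 -0.064   0.0471] [ 0.6077 -0.056   0.0559] 0.0548
-0.05 530 [ 0.5925 -0.054   0.0492] [ 0.6105 -0.046   0.0583] 0.0573
clip+y 2857 [ 0.6222 -0.0753  0.0301] [ 0.6623 -0.0618  0.0672] 0.0652
```

View pics/w5.png

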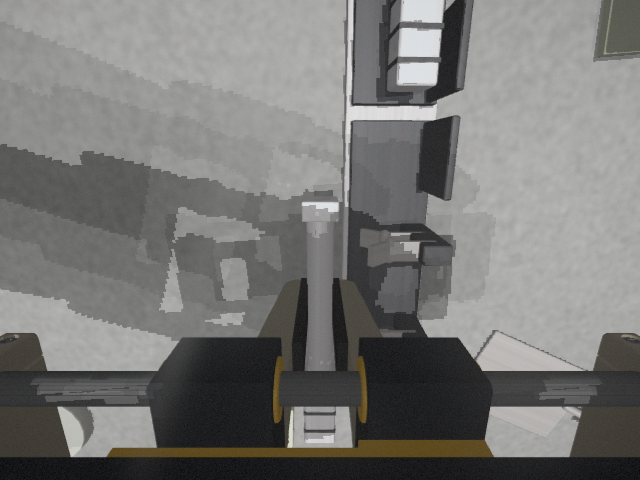

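The tamper is parallel to the rail, 40 mm in front of the seat, at the right height and position along the rail. Pressing in now.

Emit:
{"op": "step_arm", "data": {
  "moves": [
    [0,0.8,0,0,-1],
    [0,1.6,0,0,-1],
    [0,2.3,0,0,-1],
    [0,2.8,0,0,-1],
    [0,3.3,0,0,-1]
  ]
}}

```text
clock: 13.62
ee_pos: [0.6272, -0.099, 0.0619]
tool_rot: [-96.6, 89.6, 169.3]
contact_force: [-9.8, 0.4, 1.0]
opening: 0.0133
```

Emit:
{"op": "step_arm", "data": {
  "moves": [
    [0,0.3,0,0,-1],
    [0,0.6,0,0,-1],
    [0,0.8,0,0,-1],
    [0,0.9,0,0,-1],
    [0,1.0,0,0,-1]
  ]
}}

```text
clock: 14.25
ee_pos: [0.638, -0.1001, 0.063]
tool_rot: [-91.7, 89.7, 174.1]
contact_force: [-8.0, 0.5, 5.3]
opening: 0.0128
```

```bash
cat > chk.py <<'E'
from h import *
s=manip.get_state();plan([.6369,-.1001,.063],-4.2);print(s["opening"],s["torque"],s["contact_force"])
im,d,P=grab("wrist");cv2.imwrite("pics/w6.png",im)
def S(z,n):print(n,len(z),z.min(0).round(4),z.max(0).round(4),np.percentile(z[:,2],90).round(4))
Q=P[(P[...,2]>.035)&(P[...,2]<.08)&(abs(P[...,0]-.64)<.013)&(P[...,1]>-.061)&(P[...,1]<-.02)]
S(Q,"foot")
for y in(-.058,-.05):S(Q[abs(Q[:,1]-y)<.003],y)
E
python3 chk.py
```

```text
pos [ 0.638  -0.1001  0.063 ] jaw -4.19 x-axis [-0.004  0.    -1.   ] shift cm [-0.   -0.11  0.  ] twist 0.0 j6 -15.4 clock 14.25
0.012815539918030736 [ 0.05284374  1.56985075 -0.0212724 ] [-7.95319127  0.48606668  5.32668655]
foot 1286 [ 0.6335 -0.061   0.0386] [ 0.6517 -0.0439  0.0593] 0.0578
-0.058 319 [ 0.6351 -0.061   0.0489] [ 0.6489 -0.055   0.0569] 0.0557
-0.05 470 [ 0.6336 -0.053   0.0554] [ 0.6517 -0.047   0.0593] 0.0582
```

Emit:
{"op": "step_arm", "data": {
  "moves": [
    [0,0.2,0,0,-1],
    [0,0.4,0,0,-1],
    [0,0.5,0,0,-1],
    [0,0.5,0,0,-1],
    [0,0.5,0,0,-1]
  ]
}}

```text
clock: 14.92
ee_pos: [0.6384, -0.1001, 0.0625]
tool_rot: [-92.5, 89.1, 173.4]
contact_force: [-23.2, 0.2, 13.2]
opening: 0.0127
```

```bash
python3 chk.py
```

```text
pos [ 0.6384 -0.1001  0.0625] jaw -4.16 x-axis [-0.016  0.002 -1.   ] shift cm [-0.05 -0.15  0.01] twist 0.001 j6 -15.3 clock 14.925
0.012680434366418004 [0.09244145 4.13965102 0.05032601] [-23.22657404   0.16692796  13.17387436]
foot 1258 [ 0.6338 -0.061   0.0395] [ 0.652  -0.0438  0.0589] 0.0576
-0.058 320 [ 0.6353 -0.061   0.0465] [ 0.6492 -0.055   0.0566] 0.0553
-0.05 458 [ 0.6339 -0.053   0.0552] [ 0.652  -0.047   0.0589] 0.0579
```

It is hard against the posts: force rose 15 N for 0.4 mm of travel. Relieve the load, release and withdraw upward.

Emit:
{"op": "step_arm", "data": {
  "moves": [
    [0,-0.4,0,0,-1],
    [0,-0.65,0,0,-1],
    [0,-0.65,0,0,-1],
    [0,-0.65,0,0,-0.4],
    [0,-0.65,0,0,-0.4]
  ]
}}

```text
clock: 15.6
ee_pos: [0.6392, -0.1004, 0.0639]
tool_rot: [81.0, 89.9, -13.3]
contact_force: [0.6, -0.5, -0.0]
opening: 0.0274
```

Emit:
{"op": "step_arm", "data": {
  "moves": [
    [0,0,0,0,-0.3],
    [0,0,0,0,-0.3],
    [0,0,0,0,-0.3],
    [-1,0,0,0,-0.3],
    [-3,0,0,0,-0.3]
  ]
}}

```text
clock: 16.23
ee_pos: [0.6376, -0.1, 0.0935]
tool_rot: [-107.0, 89.9, 158.8]
contact_force: [0.7, 0.4, 0.4]
opening: 0.0325
```

Emit:
{"op": "step_arm", "data": {
  "moves": [
    [-3,0,0,0,-0.3],
    [-7,0,0,0,-0.3],
    [-9,0,3,0,-0.3],
    [-9,0,5,0,-0.3],
    [-9,0,5,0,-0.3]
  ]
}}

```text
clock: 16.85
ee_pos: [0.6339, -0.1512, 0.1826]
tool_rot: [-115.7, 90.0, 149.9]
contact_force: [-0.7, 0.1, -0.7]
opening: 0.0323
```

Run:
```python
from h import *
s=manip.get_state();print(s["ee_pos"],s["opening"],s["contact_force"],s["clock"])
im,d,P=grab("wrist");cv2.imwrite("pics/w7.png",im)
o=np.array([.6376,-.0988]);a=np.radians(-4.2);X=np.array([np.cos(a),np.sin(a)]);Y=np.array([-X[1],X[0]])
L=np.stack([(P[...,:2]-o)@X,(P[...,:2]-o)@Y,P[...,2]],-1)
for y in(-75,-60,-50,-40,-20,-10,0,10,20,40,50):
    q=L[(abs(L[...,1]-y/1e3)<.003)&(abs(L[...,0])<.013)&(L[...,2]>.035)&(L[...,2]<.08)]
    if len(q)>10:print(y,len(q),"x",(q[:,0].min()*1e3).round(1),(q[:,0].max()*1e3).round(1),"z",(np.percentile(q[:,2],95)*1e3).round(1))
q=L[(abs(L[...,0])<.008)&(abs(L[...,1])<.12)&(L[...,2]>.045)&(L[...,2]<.062)];print("y range",q[:,1].min(),q[:,1].max())
```

```text
[ 0.63389385 -0.15117048  0.18257462] 0.03227205927472182 [-0.68552227  0.14171588 -0.66774253] 16.85
-75 129 x -7.5 9.4 z 57.6
-60 131 x -8.2 9.4 z 57.6
-50 129 x -8.1 9.3 z 57.4
-40 105 x -5.5 7.7 z 55.0
-20 112 x -5.3 7.6 z 55.0
-10 116 x -5.2 7.6 z 54.9
0 121 x -5.1 7.6 z 55.2
10 124 x -5.9 7.5 z 55.1
20 136 x -5.7 7.5 z 54.9
40 134 x -5.5 7.5 z 55.3
50 201 x -7.6 9.6 z 57.6
y range -0.09036315453958176 0.1199582811083132
```

View pics/w7.png

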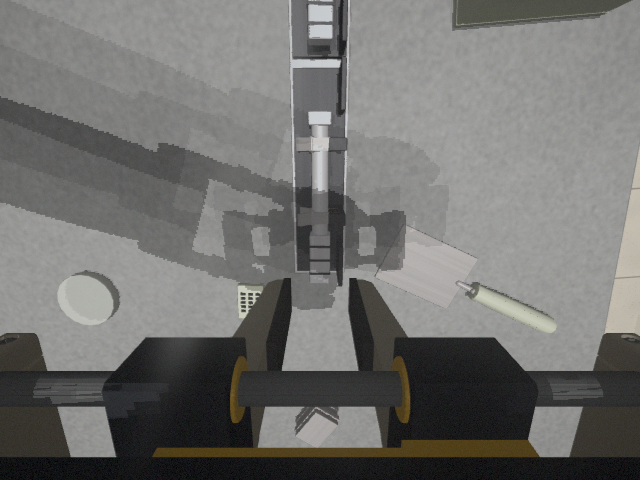

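The tamper lies straight in both clips, at column 320, rows 112–275. Its middle is about +1 mm in depth, 0 mm in height and 0 mm along the rail from the seat, and the gripper is clear. I'm handing in.

```bash
python3 -c "
from h import *
print(manip.job_done(), manip.get_state()['clock'])"
```

```text
the job is handed in; nothing more can be done
the job is handed in; nothing more can be done
```

The tamper is in the empty clip pair, released, and the job is handed in at about 17 s of the 48 s allowed. No verdict is reported.

I drew it out of the sleeve by the handle, laid it on the bench and let go. Then I took it by the middle of its shank and pressed it along the rail's +x into the clips until it sat hard against the posts (about 23 N).

- **Final position:** the last depth check put the shank's middle about +1 mm from the seat in depth. Height and position along the rail were within about 1 mm, and it was parallel to the rail.
- **Gripper:** it was 18 cm above the bench and touching nothing.
- **Other objects:** nothing was seen to have been disturbed, but I did not measure the other tamper or the bystanders again at the end.
- **One correction on the way:** the first grip on the shank was too shallow because the jaws closed before the arm had finished descending. I set the tamper down and gripped it lower before pressing.
- **Disagreement:** the wrist camera's depth read about 1.8 mm low on the shank, and I corrected for this. The jaw opening read 12.8 mm on the 14 mm shank.

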